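# Weigh a tote of handle blanks on the hand scale

### The arm

A 7-joint arm with a two-finger parallel gripper is mounted at the origin on the work surface. World frame = base frame: x ahead of the robot, y to its left, z up, the work surface at z = 0. Lengths are in m, angles in degrees, forces in N, time in s.
With the tool pointing down it reaches from about 0.425 to 0.875 m from the base axis. Payload 4.7 kg.
Tool frame: the origin (TCP) lies at the very end of the fingers, on their centre line; the grasp point (between the pads) lies 19 mm behind it (env.grasp_offset is the distance from the TCP to the grasp point, in m); z points along the fingers, y is the line along which they close (so a half turn about z gives the same grasp; the last joint's range is limited). The gripper opens to 87 mm and grips with 3 to 60 N. Pads are 19 mm wide; open, the fingers measure 117 mm over their backs; the gripper's body (75 mm by 190 mm) begins 51 mm behind the grasp point.
Start: joints at [69.735, 18.392, -4.016, 83.108, 1.295, 78.541, -3.26], TCP at [0.234, -0.607, 0.223] pointing down, gripper open.
Joint ranges: [-163.93, 163.93], [-17.29, 119.83], [-79.2, 71.16], [3.27, 140.29], [-89.18, 269.18], [5.43, 117.66], [-154.24, 154.24]. Speed limits (degrees/s): [147.25, 147.25, 180, 180, 180, 180, 180].

### API

Orientations are given as [roll, pitch, yaw] about the fixed x, y, z axes, in that order (R = Rz(yaw) Ry(pitch) Rx(roll)).
In Python, from cell import env gives the robot as it stands. The module is installed in compiled form; this text tells all that it offers.
- The arm moves only by the tool drive_tool, never from a script. Its argument "moves" is one flat list of numbers, 5 for each row, row after row: the shift along the tool's x, y, z in units of 40 mm (1.0 is 40 mm), then the turn about the tool's z in units of 10 degrees (1.0 is 10 degrees), then the finger opening in mm, from 0 to 87. A call has 1 to 5 rows; each row is the pose to reach, as a shift and turn from the pose commanded when the call began, along the tool's axes at that moment; what a row does not reach only later rows make up. A row lasts 1/8 s, in which the tool goes at most 62.5 mm and 10.7 degrees, less where a joint would pass 70% of its speed; a pose out of reach is approached as far as the arm can. A call with a gripper value outside its range is refused whole. The fingers move at their own pace and stop on an object; "squeeze" is the grip in N (left out, the last holds). Time passes only in rows, so rows that repeat a pose let the fingers close. It gives the time, the measured TCP pose, the force, the opening and the grip force at its end, in the units of the state.
- env.get_obs(): the state, without advancing time (a new reading comes with each control period).
- env.read_camera(name): name is "scene" or "top" or "wrist"; returns (picture, depth): 480x640x3 uint8, red, green, blue; 480x640 float32, m along the optical axis (not along the pixel's ray), 0 where there is no reading.
- env.camera_model(name): a dict with "K" (3x3 intrinsics, pixels), "k1" (the pictures are not rectified: a ray, as slopes to the right and down, at radius r is drawn at 1 + k1 r^2 times it, then the intrinsics apply), "rvec" (rotation vector, rad) and "tvec" (3), from world to camera coordinates, as OpenCV has them; the wrist camera has in their place "tool_from_camera" (4x4, takes a point from camera to tool coordinates, whose origin is the TCP and whose axes are the flange's). Camera axes: x right, y down, z forward; pixel columns grow to the right and rows downward; lengths in m; the calibration is good to about 2 mm. A picture is of the moment at which its call begins: read the wrist's pose just before it. camera_model takes no time and is no camera call.
- env.sign_off(): hands the job in; it is judged then, once.
The state is a dict: "time_s": time; "qpos": joint angles; "joint_velocities": joint speeds; "effort": joint torques, N m; "tool_pos": TCP position; "tool_rot": TCP orientation; "force": force on the tool from outside, world axes, zero at the start; "wrist_torque": the same for the moment, N m; "grip_width": finger opening in m; "grasp_force": force on a finger pad.
Only numpy, scipy, OpenCV 4.12 (cv2) and the standard library are available. Lean on these libraries where they do the work, as an engineer would, in place of code of your own. Each camera call takes 0.05 s, during which the arm holds its last target. There are 200 camera calls.

### The job

Take the yellow hand scale from its stand, catch its hook under the steel bar of the wooden tote and lift gently until the tote hangs just clear of the table, by a finger's breadth (1 cm) and never more than 2 cm, and hold it still there for two seconds to weigh it. Then set the tote down gently where it stood, unhook it, and hang the scale back in its stand. Lift the tote only with the scale, do not pull the scale to its stop, and leave everything else on the table alone.

Things in the scene. Friction and masses are not known exactly. Their poses are not given: they have to be found in the camera images.
- scale: Hand scale hanging upright in its stand, z up, 0.19 kg: a black T-bar on top (24 mm thick along x, 100 mm along y, 22 mm high), below its middle a yellow case (24 x 40 mm, from 11 to 73 mm below the origin, then a 6 mm collar), then a sprung steel hook, lowest point 148 mm below the origin when unloaded. Origin: centre of the T-bar, to be gripped there across its thickness (x).
- hook (a joint): How far the hook is drawn down out of the scale, m: 0 unloaded, stop at 0.085. Spring: 0.65 N to start, then 100 N per m, lightly damped (5 N s per m).
- hook_seat (a point): Where the centre of an 8 mm bar lies when it hangs in the bowl of the hook: on the scale's axis, 138 mm below the scale's origin (hook unloaded). The hook is a J of 6 mm round bar in the scale's x-z plane; its straight back stands at x = -12 mm, 90 to 132 mm below the origin, and bends in to the axis above that. Axes as the scale's.
- hook_tip (a point): Top of the hook's tip: x = +14.5 mm in the scale's frame, 123 mm below its origin (hook unloaded). The mouth opens upward between tip and back, 18 mm wide. To catch a bar lying along y: hold the scale so that the bar is higher than the tip, move the scale along its own +x until the back touches the bar, then raise it.
- tote: Open wooden tote, 110 mm along x, 150 mm along y, walls 40 mm high, filled with wooden handle blanks up to 42 mm high. Stands on the table; mass unknown, 0.3 to 0.75 kg. Origin: centre of its underside, z up.
- tote_bar (a point): Middle of the tote's steel carrying bar: an 8 mm round bar along the tote's y, its centre 108 mm above the tote's underside, held by an upright at each end (y = +/-69 mm). Two red collars (18 mm across) leave 28 mm free round the middle, where the hook goes. The bar can be hooked from either side (from -x or from +x).
- stand: Fixed blue stand; origin on the table below the hanging scale. Two arms 12 mm wide run along x at y = +/-38 mm, from x = -32 mm to uprights at x = 106 mm; tops 159 mm above the table. The ends of the scale's T-bar rest on them between red lips (7 mm high, 34 mm apart, at x = +/-17 mm). The scale is lifted out and hung in from straight above.
- stand_seat (a point): Where the scale's origin is when it hangs in the stand, 170 mm above the table; the scale hangs with its x along the stand's x.
- table: The work table, top at z = 0.
- hatchet: Bystander: hatchet lying flat, 240 mm, wooden handle.
- whetstone: Bystander: grey whetstone 160 x 50 x 25 mm.
- cleaver: Bystander: cleaver lying flat, 300 mm.
- knife: Bystander: knife lying flat, 280 mm.
- mug: Bystander: green mug, 76 mm across, 85 mm high.
- jar: Bystander: glass jar, 64 mm across, 90 mm high.
- brush: Bystander: hand brush lying flat.
There are look-alikes about, which are no part of the job. Several things have the shape of the scale; the one meant has the colours described above.

How it is judged:
By the outcome, as a careful person would: the job done as asked, in the order asked, and still so for the second after the job is handed in, with the robot touching nothing.
It also fails if it takes over 72 s, if anything falls off the work surface, if the arm or the gripper's body presses on something with over 40 N, if the wrist force passes 120 N, or if a joint passes its speed limit or range.

## Working session

There is one attempt and no reset: what is moved stays moved. The work goes in short steps, Python scripts to look and compute and a tool call to move; the robot and the scene stay as the last step left them, time stands still between calls to the robot, and variables do not carry over. Pictures are saved under pics/ and viewed, at most 10 in all, crops included, and the job is handed in when it is done.

Besides the shell and the picture viewer there is one more tool, called after "Call:" as name(argument=value, ...) on one line, values as JSON. drive_tool: Moves the arm, as the interface text tells. Its arguments: {"type":"object","properties":{"moves":{"type":"array","items":{"type":"number"}},"squeeze":{"type":"number"}},"required":["moves"]}

```bash
mkdir -p pics
cat > h.py <<'E'
import numpy as np, cv2
from cell import env
from scipy.spatial.transform import Rotation as Ro
def cam(name):
    o=env.get_obs(); im,d=env.read_camera(name); m=env.camera_model(name)
    K=np.array(m["K"]);
    if name=="wrist":
        T=np.array(m["tool_from_camera"]); R=Ro.from_euler('xyz',o["tool_rot"],degrees=True).as_matrix()
        Rw=R@T[:3,:3]; c=R@T[:3,3]+np.array(o["tool_pos"])
    else:
        Rc=cv2.Rodrigues(np.array(m["rvec"],float))[0]; Rw=Rc.T; c=-Rc.T@np.array(m["tvec"],float).ravel()
    return im,d,(K,m["k1"],Rw,c)
def slopes(p,M):
    K,k1,_,_=M; p=np.atleast_2d(np.asarray(p,float))
    q=np.c_[(p[:,0]-K[0,2])/K[0,0],(p[:,1]-K[1,2])/K[1,1]]; s=q.copy()
    for _ in range(10): s=q/(1+k1*(s**2).sum(1,keepdims=True))
    return s
def plane(p,z,M):
    s=slopes(p,M); r=np.c_[s,np.ones(len(s))]@M[2].T
    return M[3]+r*((z-M[3][2])/r[:,2])[:,None]
def pts(p,d,M):
    p=np.atleast_2d(p); s=slopes(p,M); z=d[p[:,1].astype(int),p[:,0].astype(int)]
    return (np.c_[s,np.ones(len(s))]*z[:,None])@M[2].T+M[3]
def save(n,im): cv2.imwrite("pics/"+n,im[:,:,::-1])
E
python3 - <<'E'
from h import *
for n in("scene","top"):
    im,d,M=cam(n); save(n+"0.png",im); np.savez("/tmp/%s.npz"%n,im=im,d=d); print(n,M[3],M[2][:,2])
print(env.get_obs())
E
```

```text
scene [1.10102785 0.91348645 1.26898242] [-0.36070687 -0.57120363 -0.73730386]
top [ 0.44553525 -0.00888205  1.45703155] [ 0.08736482  0.01530054 -0.99605887]
{'time_s': 0.1, 'qpos': array([69.73306766, 18.43603417, -4.01686236, 83.16922263,  1.2953181 ,
       78.54096153, -3.25982541]), 'joint_velocities': array([-0.0018655 , -0.12947464,  0.03283838, -0.16840072,  0.00747508,
       -0.1225792 , -0.01581969]), 'effort': array([-2.41942680e-04, -4.92570198e+01, -4.05686824e-01, -3.13398814e+01,
       -6.41055428e-02,  3.94282141e-02,  3.62349715e-05]), 'tool_pos': array([ 0.23351376, -0.6060623 ,  0.22154574]), 'tool_rot': array([-1.79899040e+02,  5.40876202e-03,  2.10780618e+01]), 'force': array([-0.10170802, -0.77911196,  0.05270026]), 'wrist_torque': array([-0.03739658, -0.01084606,  0.00186776]), 'grasp_force': 0.0, 'grip_width': 0.08677670405482511}
```

View pics/scene0.png

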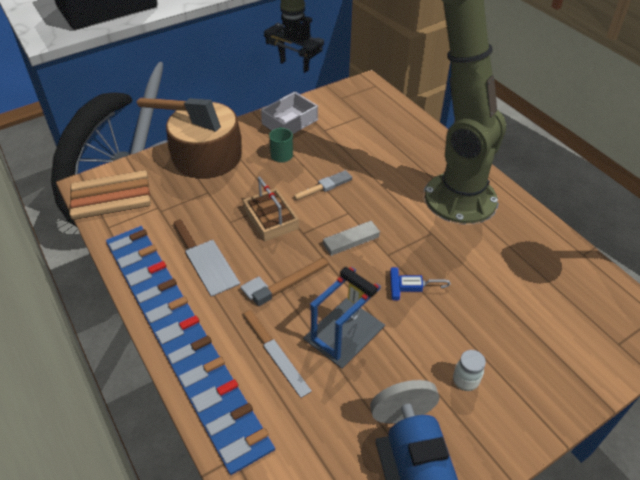

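View pics/top0.png

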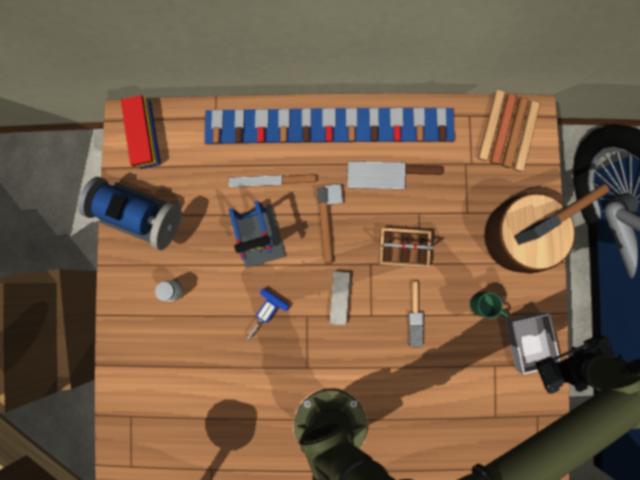

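The top view shows the stand at about (257,235), with the black T-bar at (253,243) and the stand's +x pointing up the picture. The tote is at (406,245), with its bar along world y. Next I'll measure both.

Run:
```python
from h import *
for n in("top","scene"):
    f=np.load("/tmp/%s.npz"%n); im,d=f["im"],f["d"]
    m=env.camera_model(n);Rc=cv2.Rodrigues(np.array(m["rvec"],float))[0];M=(np.array(m["K"]),m["k1"],Rc.T,-Rc.T@np.array(m["tvec"],float).ravel())
    v,u=np.mgrid[:480,:640]; P=pts(np.c_[u.ravel(),v.ravel()],d,M).reshape(480,640,3)
    hsv=cv2.cvtColor(im,cv2.COLOR_RGB2HSV); H,S,V=[hsv[...,i].astype(int) for i in range(3)]
    red=((H<8)|(H>172))&(S>130)&(V>70); blk=(V<60); blue=(H>100)&(H<130)&(S>120)
    yel=(H>20)&(H<35)&(S>150)&(V>100)
    st=(abs(P[...,0]-.5)<.15)&(abs(P[...,1]-.2)<.15)
    x0,x1,y0,y1=(215,300,190,275) if n=="top" else (290,400,250,370)
    box=np.zeros((480,640),bool); box[y0:y1,x0:x1]=1
    a,b,c,e=(370,440,220,270) if n=="top" else (235,305,170,245)
    tb=np.zeros((480,640),bool); tb[c:e,a:b]=1
    def rep(k,mk):
        q=P[mk]; 
        if len(q)<3: print(n,k,len(q)); return
        mu=np.median(q,0); w=q[:,:2]-q[:,:2].mean(0); ev,E=np.linalg.eigh(w.T@w/len(w)); print(n,k,len(q),mu.round(4),q.min(0).round(3),q.max(0).round(3),'ang',np.degrees(np.arctan2(E[1,1],E[0,1])).round(1))
    rep("Tbar",box&blk&(P[...,2]>.165)&(P[...,2]<.2)); rep("standred",box&red&(P[...,2]>.14)); rep("yellow",box&yel)
    rep("arms",box&blue&(P[...,2]>.145)&(P[...,2]<.18)); rep("standall",box&(P[...,2]>.15))
    rep("totered",tb&red&(P[...,2]>.08)); rep("totehigh",tb&(P[...,2]>.085)); rep("totewall",tb&(P[...,2]>.03)&(P[...,2]<.05))
    for k,(p,q,r,s) in{"s":(x0,y0,x1,y1),"t":(a,c,b,e)}.items():
        pass
    A=cv2.resize(im[y0:y1,x0:x1],(400,int(400*(y1-y0)/(x1-x0)))); B=cv2.resize(im[c:e,a:b],(400,int(400*(e-c)/(b-a))))
    h=max(A.shape[0],B.shape[0]); C=np.zeros((h,800,3),np.uint8); C[:A.shape[0],:400]=A; C[:B.shape[0],400:]=B; save("crop_%s.png"%n,C)
```

```text
top Tbar 292 [0.546  0.21   0.1799] [0.526 0.165 0.165] [0.568 0.259 0.187] ang 105.7
top standred 46 [0.5525 0.1836 0.1646] [ 0.446 -0.009  0.143] [0.582 0.259 1.457] ang 82.7
top yellow 0
top arms 244 [0.6152 0.2046 0.1583] [0.508 0.164 0.145] [0.667 0.279 0.179] ang 90.7
top standall 779 [0.5553 0.2088 0.164 ] [ 0.446 -0.009  0.15 ] [0.669 0.284 1.457] ang 56.0
top totered 29 [ 0.542  -0.2168  0.1146] [ 0.533 -0.251  0.107] [ 0.551 -0.21   0.12 ] ang 83.6
top totehigh 173 [ 0.5421 -0.223   0.111 ] [ 0.446 -0.301  0.087] [ 0.552 -0.009  1.457] ang 106.5
top totewall 1349 [ 0.5382 -0.2298  0.0405] [ 0.483 -0.309  0.03 ] [ 0.603 -0.151  0.05 ] ang 86.2
scene Tbar 417 [0.549  0.2207 0.1791] [0.524 0.169 0.165] [0.57  0.266 0.186] ang 105.8
scene standred 56 [0.5545 0.2111 0.1647] [0.505 0.164 0.154] [0.581 0.262 0.181] ang 108.2
scene yellow 0
scene arms 419 [0.6192 0.2584 0.1576] [0.558 0.18  0.145] [0.67  0.287 0.165] ang 109.6
scene standall 1171 [0.5637 0.2235 0.1628] [0.504 0.164 0.15 ] [1.101 0.913 1.269] ang 52.3
scene totered 24 [ 0.5446 -0.2166  0.1138] [ 0.535 -0.251  0.104] [ 0.553 -0.208  0.12 ] ang 81.5
scene totehigh 182 [ 0.5457 -0.2109  0.1103] [ 0.532 -0.301  0.085] [1.101 0.913 1.269] ang 64.1
scene totewall 1286 [ 0.5498 -0.2221  0.0394] [ 0.484 -0.312  0.03 ] [ 0.605 -0.148  0.049] ang 87.3
```

View pics/crop_top.png

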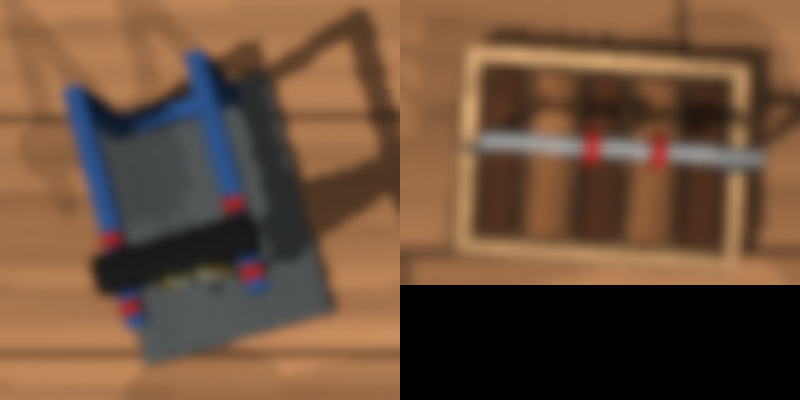

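The crop confirms that the arms run along the stand's +x, at a yaw of about 15.8°. Yellow shows just below the T-bar, so this is the right scale. The tote bar has a yaw of about −3.7° and its collars are centred near (0.543, −0.230). First I'll move to hover over the stand.

Call:
drive_tool(moves=[14.7,-16.3,-2,-8.5,87,14.7,-16.3,-2,-8.5,87,14.7,-16.3,-2,-8.5,87,14.7,-16.3,-2,-8.5,87,14.7,-16.3,-2,-8.5,87])

```text
time_s: 0.72
tool_pos: [0.3454, -0.3138, 0.2508]
tool_rot: [-180.0, 0.0, 75.1]
force: [0.6, 1.0, 0.0]
grip_width: 0.0869
grasp_force: 0.0
```

```bash
cat >> h.py <<'E'
def go(x,y,z,yaw):
    o=env.get_obs(); p=np.array(o["tool_pos"]); R=Ro.from_euler('xyz',o["tool_rot"],degrees=True).as_matrix()
    dy=(yaw-o["tool_rot"][2]+180)%360-180
    print("t",round(o["time_s"],2),p.round(4),np.round(o["tool_rot"],2),"F",np.round(o["force"],2),"w",round(o["grip_width"],4),round(o["grasp_force"],1),"-> units",(R.T@(np.array([x,y,z])-p)/.04).round(3),round(-dy/10,3))
E
python3 -c "
from h import *
go(.547,.214,.30,105.8);print(env.get_obs()['qpos'])"
```

```text
t 0.72 [ 0.3454 -0.3138  0.2508] [-1.7999e+02  1.0000e-02  7.5140e+01] F [0.59 0.99 0.03] w 0.0869 0.0 -> units [14.046  1.486 -1.233] -3.066
[ 59.16822047  -4.19847571 -19.04089111 104.84879131  -1.38032364
  79.1308932   25.57207982]
```

Call:
drive_tool(moves=[14,1.5,-1.2,-3,87,14,1.5,-1.2,-3,87,14,1.5,-1.2,-3,87,14,1.5,-1.2,-3,87,14,1.5,-1.2,-3,87])

```text
time_s: 1.35
tool_pos: [0.4585, -0.024, 0.2775]
tool_rot: [180.0, 0.1, 104.8]
force: [1.3, -1.4, -0.1]
grip_width: 0.0866
grasp_force: 0.0
```

```bash
python3 -c "
from h import *
go(.547,.214,.30,105.8)"
```

```text
t 1.35 [ 0.4585 -0.024   0.2775] [1.8000e+02 5.0000e-02 1.0477e+02] F [ 1.28 -1.35 -0.15] w 0.0866 0.0 -> units [ 5.188  3.657 -0.568] -0.103
```

Call:
drive_tool(moves=[5.2,3.65,-0.6,-0.1,87,5.2,3.65,-0.6,-0.1,87,5.2,3.65,-0.6,-0.1,87,5.2,3.65,-0.6,-0.1,87,5.2,3.65,-0.6,-0.1,87])

```text
time_s: 1.98
tool_pos: [0.5454, 0.2183, 0.3003]
tool_rot: [-179.9, -0.3, 106.3]
force: [-0.2, 0.5, 0.3]
grip_width: 0.0873
grasp_force: 0.0
```

Run:
```python
from h import *
go(.547,.214,.30,105.8)
im,d,M=cam("wrist"); save("w1.png",im); print(M[3],M[2][:,2])
```

```text
t 1.98 [0.5454 0.2183 0.3003] [-179.9    -0.31  106.29] F [-0.16  0.46  0.32] w 0.0873 0.0 -> units [-0.114  0.01   0.008] 0.049
[0.52293353 0.29669667 0.46323543] [ 0.08054617 -0.28216557 -0.95597851]
```

View pics/w1.png

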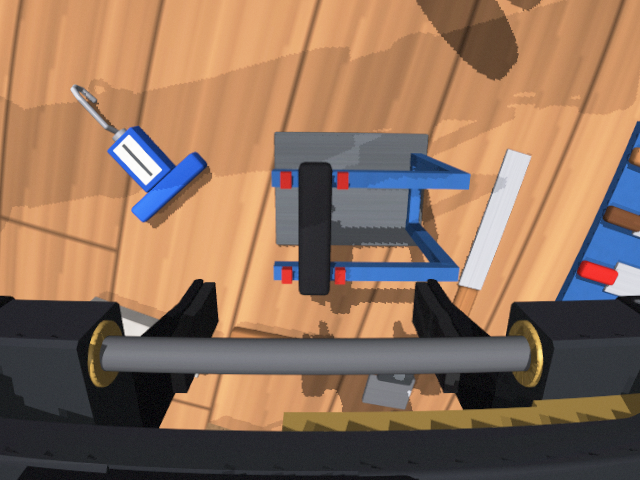

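The wrist view shows the T-bar clearly at (315,228), with the red lips at (287/342, 180) and (287/340, 275). I'll fit the T-bar top at z = 0.181.

Run:
```python
from h import *
go(.547,.214,.30,105.8)
im,d,M=cam("wrist")
v,u=np.mgrid[:480,:640]; P=pts(np.c_[u.ravel(),v.ravel()],d,M).reshape(480,640,3)
hsv=cv2.cvtColor(im,cv2.COLOR_RGB2HSV); H,S,V=[hsv[...,i].astype(int) for i in range(3)]
def rep(k,mk,z):
    mk=mk.astype(np.uint8); mk[310:]=0; mk[:140]=0; mk[:,:250]=0; mk[:,400:]=0
    for c in cv2.findContours(mk,0,cv2.CHAIN_APPROX_NONE)[0]:
        if cv2.contourArea(c)<40: continue
        q=plane(c[:,0],z,M); r=cv2.minAreaRect((q[:,:2]*1000).astype(np.float32)); print(k,np.round(r[0],1),np.round(r[1],1),round(r[2],1),"z",np.median(P[mk>0][:,2]).round(4))
rep("T",(V<60)&(P[...,2]>.174)&(P[...,2]<.19),.181)
rep("red",((H<8)|(H>172))&(S>130)&(V>90)&(P[...,2]>.155),.166)
```

```text
t 2.02 [0.5457 0.2159 0.3004] [-179.89   -0.18  106.12] F [-0.15  0.68 -0.48] w 0.0874 0.0 -> units [-0.054  0.019  0.01 ] 0.032
T [546.  214.4] [23.1 98.5] 15.8 z 0.1811
red [576.1 181.5] [ 7.9 13.6] 16.2 z 0.1663
red [536.  170.3] [ 7.9 12.9] 15.2 z 0.1663
red [555.9 254.1] [ 7.3 11.1] 17.0 z 0.1663
red [515.8 242.8] [ 7.4 11.9] 15.3 z 0.1663
```

```bash
python3 -c "
from h import *
go(.546,.214,.151,105.8)"
```

```text
t 2.08 [0.5459 0.2134 0.3006] [-1.7990e+02 -5.0000e-02  1.0593e+02] F [-0.38 -1.62  0.4 ] w 0.0869 0.0 -> units [0.012 0.012 3.739] 0.013
```

Call:
drive_tool(moves=[0,0,0.7,0,87,0,0,1.6,0,87,0,0,2.3,0,87,0,0,2.5,0,87,0,0,2.5,0,87])

```text
time_s: 2.7
tool_pos: [0.5466, 0.2109, 0.2018]
tool_rot: [180.0, 0.1, 105.7]
force: [0.6, 0.1, 0.6]
grip_width: 0.0868
grasp_force: 0.0
```

```bash
python3 -c "
from h import *
go(.546,.214,.151,105.8)"
```

```text
t 2.7 [0.5466 0.2109 0.2018] [1.8000e+02 7.0000e-02 1.0567e+02] F [0.65 0.14 0.6 ] w 0.0868 0.0 -> units [0.08  0.005 1.269] -0.013
```

Call:
drive_tool(moves=[0.08,0,0.6,0,87,0.08,0,1.1,0,87,0.08,0,1.27,0,87,0.08,0,1.27,0,60,0.08,0,1.27,0,40], squeeze=30)

```text
time_s: 3.32
tool_pos: [0.546, 0.2158, 0.1514]
tool_rot: [179.9, -0.0, 105.8]
force: [-0.1, -0.0, 0.2]
grip_width: 0.0746
grasp_force: 0.0
```

```bash
python3 -c "
from h import *
go(.546,.214,.151,105.8)"
```

```text
t 3.33 [0.546  0.2158 0.1514] [179.93  -0.   105.78] F [-0.07 -0.03  0.24] w 0.0746 0.0 -> units [-0.043 -0.013  0.01 ] -0.002
```

Call:
drive_tool(moves=[0,0,0,0,30,0,0,0,0,20,0,0,0,0,10,0,0,0,0,10,0,0,0,0,10], squeeze=30)

```text
time_s: 3.95
tool_pos: [0.5455, 0.2156, 0.1506]
tool_rot: [-180.0, 0.0, 105.8]
force: [0.4, -0.1, -0.5]
grip_width: 0.025
grasp_force: 0.0
```

```bash
python3 -c "
from h import *
go(.546,.214,.151,105.8)"
```

```text
t 3.95 [0.5455 0.2156 0.1506] [-180.      0.    105.79] F [ 0.4  -0.08 -0.55] w 0.025 0.0 -> units [-0.041  0.001 -0.01 ] -0.001
```

Call:
drive_tool(moves=[0,0,0,0,10,0,0,0,0,10,0,0,0,0,10], squeeze=40)

```text
time_s: 4.32
tool_pos: [0.5455, 0.2156, 0.1506]
tool_rot: [-180.0, 0.0, 105.8]
force: [0.1, 0.7, -0.2]
grip_width: 0.0239
grasp_force: 40.0
```

```bash
python3 -c "
from h import *
go(.546,.214,.151,105.8)"
```

```text
t 4.33 [0.5455 0.2156 0.1506] [-180.      0.    105.79] F [ 0.07  0.66 -0.23] w 0.0239 40.0 -> units [-0.041  0.001 -0.01 ] -0.001
```

The scale is gripped. Now I'll lift it straight up.

Call:
drive_tool(moves=[0,0,-0.3,0,10,0,0,-1,0,10,0,0,-1.9,0,10,0,0,-2.9,0,10,0,0,-3.9,0,10])

```text
time_s: 4.95
tool_pos: [0.5452, 0.2156, 0.3084]
tool_rot: [180.0, 0.0, 105.8]
force: [0.4, -0.4, -2.3]
grip_width: 0.0239
grasp_force: 40.0
```

Run:
```python
from h import *
t=np.radians(-3.6); bx,by=.543,-.230
go(bx-.07*np.cos(t),by-.07*np.sin(t),.31,86.4)
im,d,M=cam("scene"); save("s2.png",im[150:400,200:500])
```

```text
t 4.95 [0.5452 0.2156 0.3084] [1.7999e+02 1.0000e-02 1.0580e+02] F [ 0.44 -0.45 -2.31] w 0.0239 40.0 -> units [-10.122  -4.737  -0.038] 1.94
```

View pics/s2.png

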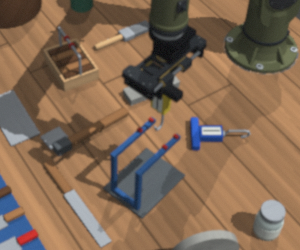

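The scale hangs from the gripper and is clear of the stand, which is empty at (150,170) in the crop. Next stop is behind the tote.

Call:
drive_tool(moves=[-1,-0.5,0,0.2,10,-2.4,-1.1,0,0.5,10,-3.8,-1.8,0,0.8,10,-5.2,-2.5,0,1.1,10,-6.6,-3.1,0,1.3,10])

```text
time_s: 5.62
tool_pos: [0.4972, -0.0739, 0.3074]
tool_rot: [179.9, 0.1, 92.7]
force: [0.9, -0.2, -2.0]
grip_width: 0.0238
grasp_force: 40.0
```

Run:
```python
from h import *
t=np.radians(-3.6); bx,by=.543,-.230
go(bx-.07*np.cos(t),by-.07*np.sin(t),.31,86.4)
```

```text
t 5.62 [ 0.4972 -0.0739  0.3074] [1.7994e+02 8.0000e-02 9.2720e+01] F [ 0.93 -0.19 -2.03] w 0.0238 40.0 -> units [-3.76  -0.782 -0.061] 0.632
```

Call:
drive_tool(moves=[-1.3,-0.3,0,0.2,10,-2.5,-0.5,0,0.4,10,-3.4,-0.7,0,0.6,10,-3.75,-0.8,0,0.63,10,-3.75,-0.8,0,0.63,10])

```text
time_s: 6.25
tool_pos: [0.4735, -0.2231, 0.3065]
tool_rot: [-180.0, -0.1, 86.5]
force: [0.2, 0.2, -1.1]
grip_width: 0.0238
grasp_force: 40.0
```

Run:
```python
from h import *
t=np.radians(-3.6); bx,by=.543,-.230
go(bx-.07*np.cos(t),by-.07*np.sin(t),.196,86.4)
im,d,M=cam("wrist"); save("w2.png",im)
v,u=np.mgrid[:480,:640]; P=pts(np.c_[u.ravel(),v.ravel()],d,M).reshape(480,640,3)
hsv=cv2.cvtColor(im,cv2.COLOR_RGB2HSV); H,S,V=[hsv[...,i].astype(int) for i in range(3)]
near=(abs(P[...,0]-.543)<.09)&(abs(P[...,1]+.23)<.11)
mk=(((H<8)|(H>172))&(S>140)&(V>80)&(P[...,2]>.09)&(P[...,2]<.13)&near).astype(np.uint8)
for c in cv2.findContours(mk,0,cv2.CHAIN_APPROX_NONE)[0]:
    if cv2.contourArea(c)>15: print("red",c[:,0].mean(0),cv2.contourArea(c),plane(c[:,0].mean(0),.113,M).round(4))
b=near&(P[...,2]>.1)&(P[...,2]<.118)&(S<70); q=P[b]; print(b.sum(),q.min(0),q.max(0)); 
if len(q)>20: print(np.polyfit(q[:,1]+.23,q[:,0],1))
```

```text
t 6.25 [ 0.4735 -0.2231  0.3065] [-1.7999e+02 -6.0000e-02  8.6500e+01] F [ 0.17  0.17 -1.08] w 0.0238 40.0 -> units [-0.065 -0.005  2.763] 0.01
red [390.25925926 224.07407407] 142.0 [[ 0.5409 -0.2467  0.113 ]]
red [392.88679245 187.69811321] 141.5 [[ 0.5435 -0.2132  0.113 ]]
1233 [ 0.53405097 -0.30187414  0.10020272] [ 0.55153485 -0.15769773  0.11442521]
[0.07421269 0.54247156]
```

View pics/w2.png

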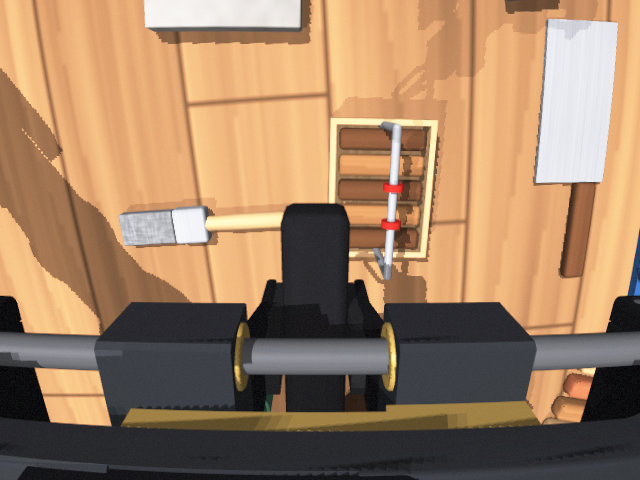

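The wrist view shows the tote bar from (395,128) to (387,275), with its collars at (393,188) and (390,224). That puts the bar middle at (0.5423, −0.230) with a yaw of −4.2°, and there is free space to descend at 60 mm behind it.

```bash
cat >> h.py <<'E'
def beh(s,z):
    t=np.radians(-4.2); c,si=np.cos(t),np.sin(t)
    go(.5423-s*c-.0017*si,-.230-s*si+.0017*c,z,85.8)
E
python3 -c "
from h import *
beh(.06,.1956)"
```

```text
t 6.3 [ 0.474  -0.2217  0.3067] [ 1.7999e+02 -7.0000e-02  8.6620e+01] F [ 0.3  -0.22 -2.06] w 0.0237 40.0 -> units [-0.045  0.217  2.777] 0.082
```

Call:
drive_tool(moves=[-0.05,0.2,0.6,0.1,10,-0.05,0.2,1.4,0.1,10,-0.05,0.2,2.2,0.1,10,-0.05,0.2,2.7,0.1,10,-0.05,0.2,2.75,0.1,10])

```text
time_s: 6.92
tool_pos: [0.4811, -0.2233, 0.1955]
tool_rot: [-179.9, -0.1, 85.7]
force: [-0.2, -0.3, -2.8]
grip_width: 0.0238
grasp_force: 40.0
```

```bash
python3 -c "
from h import *
beh(.001,.1956)"
```

```text
t 6.92 [ 0.4811 -0.2233  0.1955] [-1.7987e+02 -1.0000e-01  8.5710e+01] F [-0.2  -0.26 -2.82] w 0.0238 40.0 -> units [-0.011  1.514 -0.006] -0.009
```

Call:
drive_tool(moves=[0,0.3,0,0,10,0,0.7,0,0,10,0,1.1,0,0,10,0,1.4,0,0,10,0,1.5,0,0,10])

```text
time_s: 7.55
tool_pos: [0.542, -0.2306, 0.1964]
tool_rot: [-180.0, -0.1, 85.5]
force: [-0.2, -0.1, -1.2]
grip_width: 0.0236
grasp_force: 40.0
```

```bash
cat >> h.py <<'E'
def tote(name,base=False):
    im,d,M=cam(name); v,u=np.mgrid[:480,:640]; P=pts(np.c_[u.ravel(),v.ravel()],d,M).reshape(480,640,3)
    P[d<=0]=9
    w=P-np.array([.5423,-.230,0]); t=np.radians(-4.2); a=w[...,0]*np.cos(t)+w[...,1]*np.sin(t); b=-w[...,0]*np.sin(t)+w[...,1]*np.cos(t)
    f="/tmp/b_%s.npy"%name
    ins=(abs(a)<.046)&(abs(b)<.066)&(P[...,2]>.02)&(P[...,2]<.085)
    rim=(abs(a)<.065)&(abs(b)<.085)&(P[...,2]>.025)&(P[...,2]<.085)
    if base: np.save(f,np.where(ins[...,None],P,0)); print(name,"base",ins.sum(),np.median(P[ins][:,2]).round(4))
    else:
        B=np.load(f); m=(B[...,2]>.02)&ins; dz=(P-B)[...,2][m]
        print(name,m.sum(),"dz mm med",(np.median(dz)*1000).round(1),"q25/75",(np.percentile(dz,[25,75])*1000).round(1),"rim x,y",np.round([(np.percentile(P[rim][:,i],1)+np.percentile(P[rim][:,i],99))/2 for i in(0,1)],4))
    return im
E
python3 - <<'E'
from h import *
beh(.001,.1956)
im=tote("scene",1);tote("top",1);tote("scene");tote("top");beh(.001,.1956)
save("s3.png",cv2.resize(im[150:270,210:330],(600,600),interpolation=cv2.INTER_CUBIC))
E
```

```text
t 7.55 [ 0.542  -0.2306  0.1964] [-1.800e+02 -5.000e-02  8.553e+01] F [-0.19 -0.11 -1.16] w 0.0236 40.0 -> units [ 0.057 -0.02   0.02 ] -0.027
scene base 872 0.0403
top base 464 0.0408
scene 826 dz mm med 0.0 q25/75 [-2.8  2.6] rim x,y [ 0.5451 -0.2284]
top 457 dz mm med 0.2 q25/75 [-2.6  2.7] rim x,y [ 0.545  -0.1933]
t 7.75 [ 0.5407 -0.2308  0.1965] [-179.96    0.     85.48] F [-0.32  0.19 -1.26] w 0.0238 40.0 -> units [0.066 0.012 0.023] -0.032
```

View pics/s3.png

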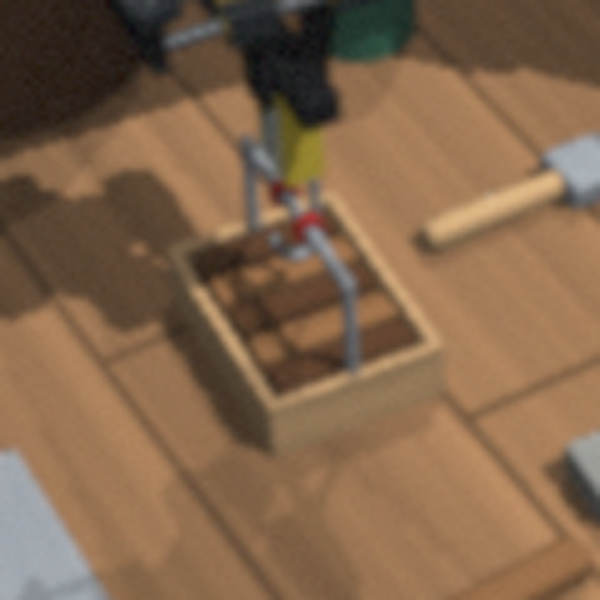

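The hook is through the mouth, between the collars at (280,190) and (310,222), with its tip below and beyond the bar. I'll raise until the bar is in the bowl and the spring takes some load.

Call:
drive_tool(moves=[0.06,0,-0.3,0,10,0.06,0,-0.6,0,10,0.06,0,-0.8,0,10,0.06,0,-1,0,10,0.06,0,-1.15,0,10])

```text
time_s: 8.38
tool_pos: [0.5415, -0.2285, 0.2431]
tool_rot: [180.0, 0.0, 85.5]
force: [1.4, -0.3, -3.6]
grip_width: 0.0238
grasp_force: 40.0
```

Run:
```python
from h import *
tote("scene");beh(.001,.2);tote("top");beh(0.001,.2)
```

```text
scene 829 dz mm med -0.0 q25/75 [-2.9  2.7] rim x,y [ 0.5449 -0.2276]
t 8.43 [ 0.5417 -0.2286  0.2438] [1.7992e+02 3.0000e-02 8.5490e+01] F [ 0.94 -0.67 -3.81] w 0.0232 40.0 -> units [ 0.008 -0.008  1.094] -0.031
top 450 dz mm med -0.1 q25/75 [-2.8  2.8] rim x,y [ 0.5449 -0.1967]
t 8.47 [ 0.5415 -0.2285  0.2432] [1.7995e+02 2.0000e-02 8.5490e+01] F [ 1.57 -0.89 -4.41] w 0.0237 40.0 -> units [ 0.006 -0.004  1.079] -0.031
```

Call:
drive_tool(moves=[0,0,-0.05,0,10,0,0,-0.1,0,10,0,0,-0.15,0,10,0,0,-0.2,0,10,0,0,-0.2,0,10])

```text
time_s: 9.1
tool_pos: [0.5413, -0.2284, 0.2508]
tool_rot: [180.0, 0.0, 85.5]
force: [1.4, -1.6, -4.2]
grip_width: 0.0238
grasp_force: 40.0
```

Run:
```python
from h import *
tote("scene");beh(0.001,.2)
```

```text
scene 824 dz mm med -0.1 q25/75 [-2.8  2.7] rim x,y [ 0.545  -0.2272]
t 9.15 [ 0.5413 -0.2284  0.2506] [180.     0.    85.49] F [ 0.97 -0.31 -4.14] w 0.0237 40.0 -> units [0.005 0.003 1.265] -0.031
```

Call:
drive_tool(moves=[0,0,-0.05,0,10,0,0,-0.1,0,10,0,0,-0.15,0,10,0,0,-0.2,0,10,0,0,-0.2,0,10])

```text
time_s: 9.78
tool_pos: [0.5412, -0.2284, 0.2588]
tool_rot: [180.0, 0.0, 85.5]
force: [1.8, -0.5, -5.4]
grip_width: 0.0237
grasp_force: 40.0
```

Run:
```python
from h import *
tote("scene");beh(0.001,.2)
```

```text
scene 827 dz mm med -0.2 q25/75 [-2.7  2.7] rim x,y [ 0.545  -0.2271]
t 9.82 [ 0.5412 -0.2284  0.2586] [-1.7999e+02  1.0000e-02  8.5490e+01] F [ 1.95  0.15 -5.25] w 0.0238 40.0 -> units [0.005 0.006 1.466] -0.031
```

Call:
drive_tool(moves=[0,0,-0.05,0,10,0,0,-0.1,0,10,0,0,-0.15,0,10,0,0,-0.2,0,10,0,0,-0.2,0,10])

```text
time_s: 10.45
tool_pos: [0.5412, -0.2284, 0.2668]
tool_rot: [180.0, 0.0, 85.5]
force: [1.2, 0.8, -6.8]
grip_width: 0.0235
grasp_force: 40.0
```

Run:
```python
from h import *
tote("scene");beh(0.001,.2)
```

```text
scene 830 dz mm med -0.1 q25/75 [-2.9  2.6] rim x,y [ 0.5451 -0.2278]
t 10.5 [ 0.5412 -0.2284  0.2666] [-179.99    0.     85.48] F [ 1.48 -0.56 -6.81] w 0.0237 40.0 -> units [0.006 0.006 1.665] -0.032
```

Call:
drive_tool(moves=[0,0,-0.05,0,10,0,0,-0.1,0,10,0,0,-0.15,0,10,0,0,-0.2,0,10,0,0,-0.2,0,10])

```text
time_s: 11.12
tool_pos: [0.5412, -0.2284, 0.2748]
tool_rot: [180.0, 0.0, 85.5]
force: [2.0, -0.2, -7.0]
grip_width: 0.0239
grasp_force: 40.0
```

Run:
```python
from h import *
tote("scene");beh(0.001,.2)
```

```text
scene 819 dz mm med -0.0 q25/75 [-2.8  3.1] rim x,y [ 0.5449 -0.2272]
t 11.18 [ 0.5412 -0.2284  0.2746] [-1.7999e+02  1.0000e-02  8.5490e+01] F [ 1.22  0.05 -6.61] w 0.0235 40.0 -> units [0.005 0.006 1.866] -0.031
```

Call:
drive_tool(moves=[0,0.02,-0.03,0,10,0,0.04,-0.06,0,10,0,0.04,-0.1,0,10,0,0.04,-0.15,0,10,0,0.04,-0.15,0,10])

```text
time_s: 11.8
tool_pos: [0.5427, -0.2285, 0.2807]
tool_rot: [-180.0, 0.0, 85.5]
force: [0.1, -0.0, -7.4]
grip_width: 0.024
grasp_force: 40.0
```

Run:
```python
from h import *
tote("scene");beh(0.001,.2)
```

```text
scene 821 dz mm med -0.2 q25/75 [-3.1  2.8] rim x,y [ 0.5448 -0.2273]
t 11.85 [ 0.5427 -0.2285  0.2806] [-179.98    0.     85.49] F [-0.52 -0.18 -7.28] w 0.0238 40.0 -> units [ 0.004 -0.031  2.015] -0.031
```

Call:
drive_tool(moves=[0,0,-0.03,0,10,0,0,-0.06,0,10,0,0,-0.1,0,10,0,0,-0.15,0,10,0,0,-0.15,0,10])

```text
time_s: 12.48
tool_pos: [0.543, -0.2285, 0.2868]
tool_rot: [180.0, 0.0, 85.5]
force: [-0.5, -0.7, -8.2]
grip_width: 0.0237
grasp_force: 40.0
```

Run:
```python
from h import *
tote("scene");beh(0.001,.2)
```

```text
scene 822 dz mm med -0.3 q25/75 [-2.9  2.5] rim x,y [ 0.5454 -0.2268]
t 12.53 [ 0.5429 -0.2285  0.2867] [179.98   0.    85.49] F [-0.68 -0.02 -8.73] w 0.0236 40.0 -> units [ 0.004 -0.039  2.168] -0.031
```

Call:
drive_tool(moves=[0,0,-0.03,0,10,0,0,-0.06,0,10,0,0,-0.1,0,10,0,0,-0.1,0,10])

```text
time_s: 13.02
tool_pos: [0.5429, -0.2285, 0.2908]
tool_rot: [180.0, 0.0, 85.5]
force: [0.6, -0.3, -7.7]
grip_width: 0.0239
grasp_force: 40.0
```

Run:
```python
from h import *
tote("scene");beh(0.001,.2)
```

```text
scene 822 dz mm med -0.0 q25/75 [-2.8  2.8] rim x,y [ 0.5455 -0.227 ]
t 13.07 [ 0.5429 -0.2285  0.2907] [1.7999e+02 1.0000e-02 8.5490e+01] F [-0.61  0.44 -9.01] w 0.0236 40.0 -> units [ 0.005 -0.037  2.267] -0.031
```

Call:
drive_tool(moves=[0,0,-0.03,0,10,0,0,-0.06,0,10,0,0,-0.1,0,10,0,0,-0.1,0,10])

```text
time_s: 13.58
tool_pos: [0.5428, -0.2285, 0.2948]
tool_rot: [180.0, 0.0, 85.5]
force: [-0.3, -0.5, -8.2]
grip_width: 0.0238
grasp_force: 40.0
```

Run:
```python
from h import *
tote("scene");beh(0.001,.2)
```

```text
scene 819 dz mm med -0.1 q25/75 [-2.9  2.9] rim x,y [ 0.5454 -0.2273]
t 13.62 [ 0.5428 -0.2285  0.2947] [180.     0.    85.49] F [  0.17   0.21 -10.14] w 0.0237 40.0 -> units [ 0.004 -0.036  2.367] -0.031
```

Run:
```python
from h import *
im=tote("scene");im2=tote("top");o=env.get_obs();print(o["force"],o["tool_pos"])
save("s4.png",cv2.resize(im[130:250,210:330],(600,600),interpolation=cv2.INTER_CUBIC))
```

```text
scene 822 dz mm med 0.2 q25/75 [-3.   2.9] rim x,y [ 0.5459 -0.2277]
top 440 dz mm med 0.1 q25/75 [-2.6  2.9] rim x,y [ 0.545 -0.205]
[ 0.28212639  0.2962203  -9.2791173 ] [ 0.54279435 -0.22853618  0.29460124]
```

View pics/s4.png

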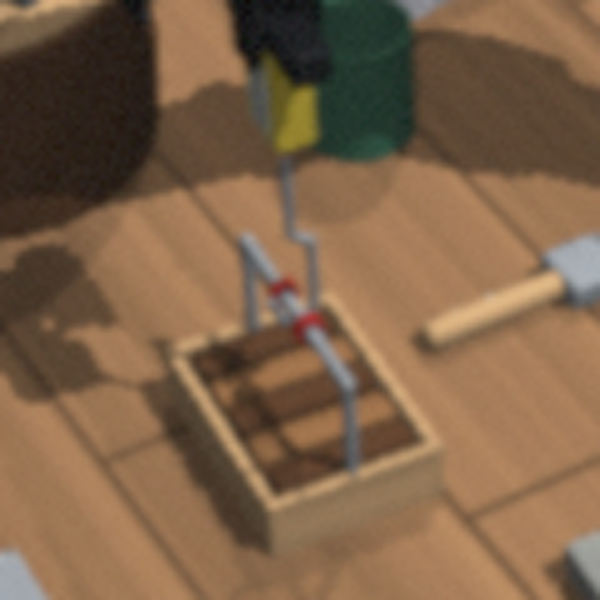

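The hook is drawn well out, with the stem showing at (290,190), and the tote is still on the table, so lift-off must be close. I'll continue in small steps.

Call:
drive_tool(moves=[0,0,-0.03,0,10,0,0,-0.06,0,10,0,0,-0.08,0,10,0,0,-0.08,0,10])

```text
time_s: 14.22
tool_pos: [0.5429, -0.2285, 0.298]
tool_rot: [180.0, 0.0, 85.5]
force: [0.4, 0.1, -8.2]
grip_width: 0.0236
grasp_force: 40.0
```

Run:
```python
from h import *
tote("scene");tote("scene");beh(0.001,.2)
```

```text
scene 812 dz mm med 2.7 q25/75 [-0.5  5.8] rim x,y [ 0.5463 -0.2277]
scene 809 dz mm med 2.7 q25/75 [-0.5  5.7] rim x,y [ 0.5462 -0.2278]
t 14.32 [ 0.5428 -0.2286  0.2978] [-180.      0.     85.49] F [-0.57  0.21 -8.96] w 0.0237 40.0 -> units [ 0.005 -0.035  2.446] -0.031
```

Call:
drive_tool(moves=[0,0,-0.03,0,10,0,0,-0.06,0,10,0,0,-0.08,0,10,0,0,-0.08,0,10])

```text
time_s: 14.82
tool_pos: [0.5429, -0.2285, 0.3012]
tool_rot: [180.0, 0.0, 85.5]
force: [-0.4, -0.6, -9.3]
grip_width: 0.0235
grasp_force: 40.0
```

Run:
```python
from h import *
tote("scene");tote("scene");beh(0.001,.2)
```

```text
scene 767 dz mm med 6.3 q25/75 [2.8 9.8] rim x,y [ 0.5465 -0.2282]
scene 772 dz mm med 6.0 q25/75 [2.4 9.4] rim x,y [ 0.5466 -0.2279]
t 14.93 [ 0.5428 -0.2286  0.301 ] [180.     0.    85.49] F [ 0.18  0.77 -9.87] w 0.024 40.0 -> units [ 0.005 -0.036  2.526] -0.031
```

Lift-off is confirmed, with the tote about 6 mm up. I'll raise it 4.5 mm more and hold.

Call:
drive_tool(moves=[0,0,-0.03,0,10,0,0,-0.06,0,10,0,0,-0.09,0,10,0,0,-0.11,0,10,0,0,-0.11,0,10])

```text
time_s: 15.55
tool_pos: [0.5429, -0.2285, 0.3055]
tool_rot: [180.0, 0.0, 85.5]
force: [1.1, -1.1, -8.2]
grip_width: 0.0238
grasp_force: 40.0
```

Run:
```python
from h import *
for _ in range(10): tote("scene")
beh(0.001,.2)
```

```text
scene 737 dz mm med 10.3 q25/75 [ 6.4 13.6] rim x,y [ 0.5466 -0.2278]
scene 746 dz mm med 9.4 q25/75 [ 5.8 13.3] rim x,y [ 0.5465 -0.2274]
scene 741 dz mm med 9.2 q25/75 [ 5.7 13.2] rim x,y [ 0.5461 -0.2276]
scene 749 dz mm med 9.2 q25/75 [ 5.4 13.3] rim x,y [ 0.5467 -0.2277]
scene 745 dz mm med 8.9 q25/75 [ 5.  12.4] rim x,y [ 0.5466 -0.2283]
scene 748 dz mm med 9.1 q25/75 [ 5.2 12.7] rim x,y [ 0.5468 -0.2277]
scene 751 dz mm med 9.0 q25/75 [ 5.  12.7] rim x,y [ 0.5464 -0.228 ]
scene 749 dz mm med 9.3 q25/75 [ 5.3 13.1] rim x,y [ 0.5461 -0.2278]
scene 732 dz mm med 9.1 q25/75 [ 5.5 13.1] rim x,y [ 0.5461 -0.2278]
scene 740 dz mm med 9.5 q25/75 [ 5.5 12.9] rim x,y [ 0.5467 -0.2278]
t 16.05 [ 0.5428 -0.2286  0.3054] [180.     0.    85.49] F [ -1.26  -0.28 -10.46] w 0.0235 40.0 -> units [ 0.005 -0.036  2.636] -0.031
```

Call:
drive_tool(moves=[0,0,0,0,10,0,0,0,0,10,0,0,0,0,10,0,0,0,0,10,0,0,0,0,10])

```text
time_s: 16.68
tool_pos: [0.5428, -0.2286, 0.3055]
tool_rot: [180.0, 0.0, 85.5]
force: [-0.1, -0.9, -8.8]
grip_width: 0.0234
grasp_force: 40.0
```

Call:
drive_tool(moves=[0,0,0,0,10,0,0,0,0,10,0,0,0,0,10,0,0,0,0,10,0,0,0,0,10])

```text
time_s: 17.3
tool_pos: [0.5428, -0.2286, 0.3054]
tool_rot: [-180.0, 0.0, 85.5]
force: [-0.3, 0.3, -9.1]
grip_width: 0.0237
grasp_force: 40.0
```

Call:
drive_tool(moves=[0,0,0,0,10,0,0,0,0,10,0,0,0,0,10,0,0,0,0,10,0,0,0,0,10])

```text
time_s: 17.92
tool_pos: [0.5428, -0.2286, 0.3054]
tool_rot: [-180.0, 0.0, 85.5]
force: [-0.4, -0.3, -8.8]
grip_width: 0.024
grasp_force: 40.0
```

Call:
drive_tool(moves=[0,0,0,0,10,0,0,0,0,10,0,0,0,0,10,0,0,0,0,10,0,0,0,0,10])

```text
time_s: 18.55
tool_pos: [0.5428, -0.2285, 0.3055]
tool_rot: [180.0, 0.0, 85.5]
force: [0.6, -0.6, -9.3]
grip_width: 0.0235
grasp_force: 40.0
```

Run:
```python
from h import *
tote("scene");beh(0.001,.2)
```

```text
scene 740 dz mm med 8.9 q25/75 [ 5.4 12.9] rim x,y [ 0.5465 -0.2269]
t 18.6 [ 0.5428 -0.2286  0.3055] [1.800e+02 1.000e-02 8.549e+01] F [ 0.27 -0.12 -9.88] w 0.0238 40.0 -> units [ 0.006 -0.036  2.637] -0.031
```

It was held for three seconds at about 9–10 mm. Now I'll set it down gently.

Call:
drive_tool(moves=[0,0,0.03,0,10,0,0,0.07,0,10,0,0,0.11,0,10,0,0,0.15,0,10,0,0,0.18,0,10])

```text
time_s: 19.23
tool_pos: [0.5428, -0.2285, 0.2981]
tool_rot: [-180.0, 0.0, 85.5]
force: [-0.6, 0.2, -9.3]
grip_width: 0.0234
grasp_force: 40.0
```

Call:
drive_tool(moves=[0,0,0.03,0,10,0,0,0.06,0,10,0,0,0.1,0,10,0,0,0.14,0,10,0,0,0.18,0,10])

```text
time_s: 19.85
tool_pos: [0.5429, -0.2286, 0.291]
tool_rot: [180.0, 0.0, 85.5]
force: [0.5, 0.5, -8.7]
grip_width: 0.0239
grasp_force: 40.0
```

Run:
```python
from h import *
tote("scene");beh(0.001,.1965)
```

```text
scene 806 dz mm med 0.2 q25/75 [-2.6  3.2] rim x,y [ 0.5461 -0.2274]
t 19.9 [ 0.5429 -0.2285  0.2908] [180.     0.    85.49] F [ 0.26 -0.91 -9.52] w 0.0236 40.0 -> units [ 0.005 -0.037  2.358] -0.031
```

Call:
drive_tool(moves=[0,0,0.1,0,10,0,0,0.3,0,10,0,0,0.55,0,10,0,0,0.8,0,10,0,0,1.1,0,10])

```text
time_s: 20.52
tool_pos: [0.5433, -0.2286, 0.2469]
tool_rot: [179.9, 0.0, 85.5]
force: [1.3, 0.5, -3.2]
grip_width: 0.0241
grasp_force: 40.0
```

Call:
drive_tool(moves=[0,0,0.3,0,10,0,0,0.6,0,10,0,0,0.9,0,10,0,0,1.15,0,10,0,0,1.25,0,10])

```text
time_s: 21.15
tool_pos: [0.5424, -0.2285, 0.1962]
tool_rot: [-179.9, -0.0, 85.5]
force: [-0.1, -0.6, -1.8]
grip_width: 0.0236
grasp_force: 40.0
```

Run:
```python
from h import *
im=tote("scene");beh(0.06,.1965)
save("s5.png",cv2.resize(im[150:270,210:330],(600,600),interpolation=cv2.INTER_CUBIC))
```

```text
scene 802 dz mm med 0.1 q25/75 [-2.9  3. ] rim x,y [ 0.5466 -0.2278]
t 21.2 [ 0.5424 -0.2285  0.196 ] [-1.7993e+02 -2.0000e-02  8.5480e+01] F [-0.51 -0.2  -2.69] w 0.0237 40.0 -> units [-0.004 -1.5   -0.01 ] -0.032
```

View pics/s5.png

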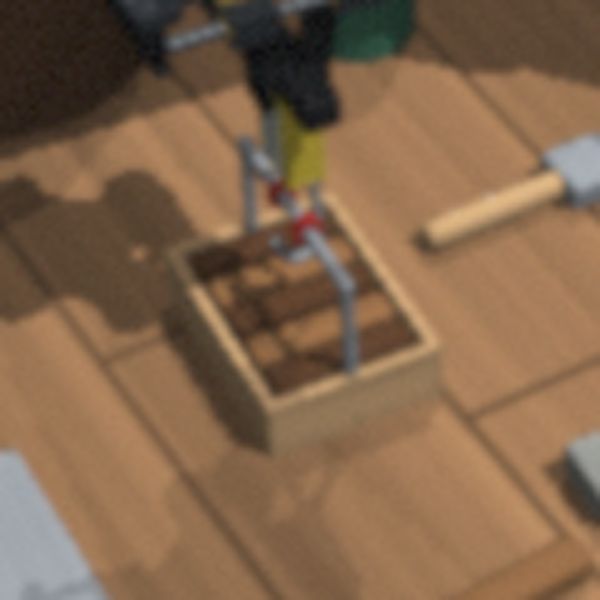

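The tote stands where it did, and the hook hangs below the bar with its tip clear. Now I'll back out and rise.

Call:
drive_tool(moves=[0,-0.2,0,0,10,0,-0.6,0,0,10,0,-1,0,0,10,0,-1.4,0,0,10,0,-1.6,0,0,10])

```text
time_s: 21.82
tool_pos: [0.4777, -0.2238, 0.1973]
tool_rot: [-180.0, 0.1, 85.4]
force: [0.1, 0.1, -1.8]
grip_width: 0.0241
grasp_force: 40.0
```

Call:
drive_tool(moves=[0,0,-0.4,0,10,0,0,-1.2,0,10,0,0,-2.1,0,10,0,0,-2.8,0,10,0,0,-2.9,0,10])

```text
time_s: 22.45
tool_pos: [0.4808, -0.2237, 0.3161]
tool_rot: [179.7, 0.1, 85.5]
force: [-0.2, -0.4, -2.0]
grip_width: 0.0238
grasp_force: 40.0
```

Run:
```python
from h import *
tote("scene");go(.5455,.2156,.31,105.79)
```

```text
scene 815 dz mm med -0.2 q25/75 [-3.1  2.8] rim x,y [ 0.5463 -0.2277]
t 22.5 [ 0.4801 -0.2236  0.3148] [1.7983e+02 7.0000e-02 8.5520e+01] F [-0.82 -0.31 -2.34] w 0.0241 40.0 -> units [11.074  0.771  0.109] -2.027
```

Call:
drive_tool(moves=[1.2,0.1,0,-0.2,10,2.7,0.2,0,-0.5,10,4.2,0.3,0,-0.8,10,5.7,0.4,0,-1.1,10,7.2,0.5,0,-1.4,10])

```text
time_s: 23.12
tool_pos: [0.5212, 0.0638, 0.3119]
tool_rot: [-179.9, 0.0, 99.6]
force: [1.7, -0.6, -1.9]
grip_width: 0.0239
grasp_force: 40.0
```

Run:
```python
from h import *
go(.5455,.2156,.315,105.79)
```

```text
t 23.12 [0.5212 0.0638 0.3119] [-1.7994e+02  2.0000e-02  9.9570e+01] F [ 1.75 -0.65 -1.88] w 0.0239 40.0 -> units [ 3.642  1.23  -0.079] -0.622
```

Call:
drive_tool(moves=[1.2,0.4,-0.1,-0.2,10,2.4,0.8,-0.1,-0.4,10,3.3,1.1,-0.1,-0.55,10,3.64,1.23,-0.1,-0.62,10,3.64,1.23,-0.1,-0.62,10])

```text
time_s: 23.75
tool_pos: [0.5457, 0.214, 0.316]
tool_rot: [-179.9, -0.0, 105.8]
force: [0.3, -0.1, -2.8]
grip_width: 0.0237
grasp_force: 40.0
```

Call:
drive_tool(moves=[0,0,0,0,10,0,0,0,0,10,0,0,0,0,10])

```text
time_s: 24.12
tool_pos: [0.5464, 0.2126, 0.3172]
tool_rot: [180.0, 0.0, 105.6]
force: [0.1, 0.0, -1.5]
grip_width: 0.0235
grasp_force: 40.0
```

Run:
```python
from h import *
go(.5455,.2156,.1506,105.79)
im,d,M=cam("scene"); im2,_,_=cam("wrist")
C=np.zeros((480,800,3),np.uint8); C[:,:400]=cv2.resize(im[190:358,290:430],(400,480),interpolation=cv2.INTER_CUBIC); C[:,400:]=im2[:,120:520]; save("s6.png",C)
```

```text
t 24.12 [0.5464 0.2126 0.3172] [1.7999e+02 5.0000e-02 1.0558e+02] F [ 0.09  0.   -1.53] w 0.0235 40.0 -> units [ 8.300e-02 -2.000e-03  4.164e+00] -0.021
```

View pics/s6.png

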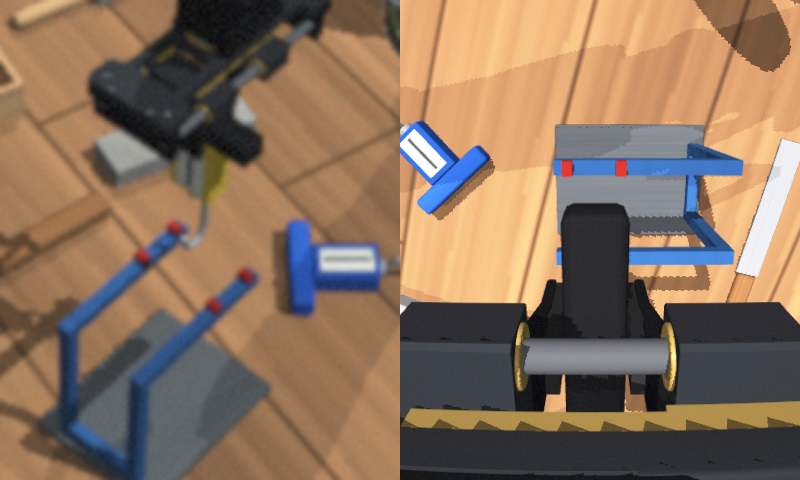

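The scale hangs centred above the empty stand, with its hook just above the arms. I'll descend to about 25 mm above the seat and check.

Call:
drive_tool(moves=[0.08,0,0.5,0,10,0.08,0,1.3,0,10,0.08,0,2.2,0,10,0.08,0,3.1,0,10,0.08,0,3.5,0,10])

```text
time_s: 24.85
tool_pos: [0.5435, 0.2161, 0.1738]
tool_rot: [-179.7, 0.0, 105.7]
force: [0.0, 0.1, -0.6]
grip_width: 0.0237
grasp_force: 40.0
```

Call:
drive_tool(moves=[0,0,0,0,10,0,0,0,0,10,0,0,0,0,10])

```text
time_s: 25.22
tool_pos: [0.5461, 0.2174, 0.1784]
tool_rot: [179.9, -0.0, 105.7]
force: [-0.5, 0.0, -2.8]
grip_width: 0.024
grasp_force: 40.0
```

Run:
```python
from h import *
go(.5455,.2156,.1506,105.79)
```

```text
t 25.23 [0.5461 0.2174 0.1784] [179.86  -0.   105.69] F [-0.49  0.04 -2.8 ] w 0.024 40.0 -> units [-0.038 -0.027  0.696] -0.01
```

Call:
drive_tool(moves=[-0.04,-0.02,0.1,0,10,-0.04,-0.02,0.25,0,10,-0.04,-0.02,0.4,0,10,-0.04,-0.02,0.5,0,10,-0.04,-0.02,0.5,0,10])

```text
time_s: 25.85
tool_pos: [0.5446, 0.2149, 0.1565]
tool_rot: [-179.9, 0.0, 105.7]
force: [-1.3, 0.1, -1.5]
grip_width: 0.0238
grasp_force: 40.0
```

Run:
```python
from h import *
go(.5455,.2156,.1506,105.79)
```

```text
t 25.85 [0.5446 0.2149 0.1565] [-179.95    0.    105.69] F [-1.27  0.06 -1.54] w 0.0238 40.0 -> units [0.01  0.025 0.147] -0.01
```

Call:
drive_tool(moves=[0,0.02,0.05,0,10,0,0.02,0.1,0,10,0,0.02,0.15,0,10,0,0.02,0.15,0,10])

```text
time_s: 26.35
tool_pos: [0.5456, 0.2152, 0.1508]
tool_rot: [-180.0, 0.0, 105.7]
force: [0.3, 0.2, -1.4]
grip_width: 0.0237
grasp_force: 40.0
```

Run:
```python
from h import *
go(.5455,.2156,.1506,105.79)
```

```text
t 26.35 [0.5456 0.2152 0.1508] [-1.7998e+02  1.0000e-02  1.0569e+02] F [ 0.28  0.24 -1.41] w 0.0237 40.0 -> units [0.011 0.001 0.005] -0.01
```

Call:
drive_tool(moves=[0,0,0.02,0,10,0,0,0.02,0,25,0,0,0.02,0,40,0,0,0.02,0,87,0,0,0.02,0,87], squeeze=3)

```text
time_s: 26.98
tool_pos: [0.5458, 0.2153, 0.1503]
tool_rot: [180.0, 0.0, 105.7]
force: [-1.1, 0.2, 0.8]
grip_width: 0.0473
grasp_force: 0.0
```

Call:
drive_tool(moves=[0,0,0,0,87,0,0,0,0,87,0,0,0,0,87,0,0,0,0,87,0,0,0,0,87])

```text
time_s: 27.6
tool_pos: [0.5457, 0.2153, 0.1502]
tool_rot: [-180.0, 0.0, 105.7]
force: [-0.9, 0.3, -0.7]
grip_width: 0.086
grasp_force: 0.0
```

Run:
```python
from h import *
go(.5455,.2156,.30,105.79)
```

```text
t 27.6 [0.5457 0.2153 0.1502] [-180.      0.    105.69] F [-0.87  0.29 -0.74] w 0.086 0.0 -> units [ 1.000e-02 -3.000e-03 -3.745e+00] -0.01
```

Call:
drive_tool(moves=[0,0,-0.3,0,87,0,0,-0.9,0,87,0,0,-1.8,0,87,0,0,-2.8,0,87,0,0,-3.7,0,87])

```text
time_s: 28.22
tool_pos: [0.5458, 0.2155, 0.3007]
tool_rot: [179.9, 0.0, 105.7]
force: [0.4, 0.1, -1.0]
grip_width: 0.0866
grasp_force: 0.0
```

Call:
drive_tool(moves=[0,0,0,0,87,0,0,0,0,87,0,0,0,0,87,0,0,0,0,87,0,0,0,0,87])

```text
time_s: 28.85
tool_pos: [0.5455, 0.2151, 0.2977]
tool_rot: [-179.9, -0.0, 105.7]
force: [-1.4, 1.4, -0.1]
grip_width: 0.0871
grasp_force: 0.0
```

Run:
```python
from h import *
go(.5455,.2156,.30,105.79)
im,d,M=cam("wrist"); tote("scene")
v,u=np.mgrid[:480,:640]; P=pts(np.c_[u.ravel(),v.ravel()],d,M).reshape(480,640,3)
V=im.max(2); mk=((V<60)&(P[...,2]>.174)&(P[...,2]<.19)).astype(np.uint8); mk[310:]=0; mk[:140]=0; mk[:,:250]=0; mk[:,400:]=0
for c in cv2.findContours(mk,0,cv2.CHAIN_APPROX_NONE)[0]:
    if cv2.contourArea(c)>40:
        q=plane(c[:,0],.181,M); r=cv2.minAreaRect((q[:,:2]*1000).astype(np.float32)); print(np.round(r[0],1),np.round(r[1],1),round(r[2],1),np.median(P[mk>0][:,2]))
```

```text
t 28.85 [0.5455 0.2151 0.2977] [-179.94   -0.    105.69] F [-1.37  1.4  -0.15] w 0.0871 0.0 -> units [ 0.011  0.003 -0.058] -0.01
scene 811 dz mm med -0.0 q25/75 [-2.9  2.8] rim x,y [ 0.5462 -0.2282]
[546.  214.5] [23.  98.2] 15.8 0.1810734621004323
```

The scale is back in its seat, identical to the first measurement, and the tote is back in place.

```bash
python3 -c "
from cell import env
print(env.sign_off())"
```

```text
the job is handed in; nothing more can be done
None
```

The tote was lifted by the scale and held still about 9–10 mm clear of the table for three seconds, then set down within about 1 mm of where it stood; the scale is hung back in its stand and the job is handed in.

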